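Load the ring-gluing post

TASK

Press the freshly glued dark walnut napkin ring: lower it over the post of the gluing stand until it rests flat on the stand's seat, then lower the blue pressing weight over the same post so that it sits flat on top of the ring. Lower both all the way, without letting them drop, and leave the white ring where it is.

Things in the scene. Friction and masses are not known exactly. Their poses are not given: they have to be found in the camera images.
- seat (a point): Centre of the top face of the gluing stand's seat, z up. The stand is fixed: a grey square board 120 x 120 x 12 mm with a round aluminium seat, 44 mm diameter and 12 mm high, on its middle, so this point is 24 mm above the table. From it a steel post, 12 mm diameter and 60 mm high (its last 10 mm taper to 6 mm), rises along z; its tip is 84 mm above the table.
- dark_ring_mid (a point): Centre (half-way up, on the bore's axis) of the dark brown walnut ring: a 40 mm tall tube standing upright, 52 mm outer diameter, 32 mm bore right through along its z axis; about 60 g, loose on the table.
- weight_mid (a point): Centre (half-way up, on the bore's axis) of the pressing weight, a blue-painted steel collar: a 40 mm tall tube standing upright, 52 mm outer diameter, 32 mm bore right through along its z axis; about 400 g, loose on the table.
- white_ring_mid (a point): Centre (half-way up, on the bore's axis) of the white ring, not wanted now: a 40 mm tall tube standing upright, 52 mm outer diameter, 32 mm bore right through along its z axis; about 50 g, loose on the table.
Not all that is in view belongs to the job. What is shaped like the part that bears seat but green is not meant. Leave any red look-alike of the part that bears weight_mid alone.

How it is judged:
By the outcome, as a careful person would: the job done as asked, in the order asked, and still so for the second after the job is handed in, with the robot touching nothing.
It also fails if it takes over 69 s, if anything falls off the work surface, if the arm or the gripper's body presses on something with over 40 N, if the wrist force passes 120 N, or if a joint passes its speed limit or range.

ROBOT

A 6-joint arm with a two-finger parallel gripper is mounted at the origin on the work surface. World frame = base frame: x ahead of the robot, y to its left, z up, the work surface at z = 0. Lengths are in m, angles in rad, forces in N, time in s.
With the tool pointing down it reaches from about 0.35 to 1 m from the base axis. Payload 7.1 kg.
Tool frame: the origin (TCP) lies on the centre line of the jaws, within the pads' length; the fingertips stand 11 mm ahead of it and the grasp point (between the pads) lies 8 mm behind it; z points along the fingers, y is the direction in which the jaws open and shut (so a half turn about z gives the same grasp; the last joint's range is limited). The gripper opens to 85 mm and grips with 20 to 120 N. Pads are 22 mm wide; open, the fingers measure 114 mm over their backs; the gripper's body (76 mm by 85 mm) begins 54 mm behind the grasp point. The pads swing forward as they close: fully open they stand 13 mm farther back than shut.
Start: joints at [-1.266, 0.423, 1.63, -0, 1.089, -0.019], TCP at [0.199, -0.592, 0.242] pointing down, gripper open.
Joint ranges: [-3, 3], [-0.9, 2.11], [0.09, 2.58], [-1.31, 4.45], [0.11, 2.69], [-2.54, 2.54]. Speed limits (rad/s): [2.39, 2.39, 3.01, 3.14, 3.14, 3.14].

INTERFACE

Orientations are given as a rotation vector (axis times angle).
In Python, from station import manip gives the robot as it stands. The module is installed in compiled form; this text tells all that it offers.
- The arm moves only by the tool apply_moves, never from a script. Its argument "plan" is a list of rows, each a list of 3 entries, a list of its own where there are three numbers: the shift along the world's x, y, z in mm, then the turn, a rotation vector about the world's x, y, z in degrees, then the closure, from 0 (fully open) to 1 (shut). In form: [[[tx, ty, tz], [rx, ry, rz], fingers], ...]. A call has exactly 10 rows; each row is the pose to reach, as a shift and turn from the pose commanded when the call began; what a row does not reach only later rows make up. A row lasts 1/10 s, in which the tool goes at most 50 mm and 8.59 degrees, less where a joint would pass 70% of its speed; a pose out of reach is approached as far as the arm can. A call with a gripper value outside its range is refused whole. The fingers move at their own pace and stop on an object; "force" is the grip in N (left out, the last holds). Time passes only in rows, so rows that repeat a pose let the fingers close, or fill a call up. It gives the time, the measured TCP pose, the force and the opening at its end, in the units of the state.
- manip.get_obs(): the state, without advancing time (a new reading comes with each control period).
- manip.read_camera(name): name is "side" or "top"; returns a dict with "image" (400x640x3 uint8, blue, green, red), "fx", "fy", "cx", "cy" (pixels), "R" (3x3) and "t" (3): a world point X has camera coordinates R X + t. Camera axes: x right, y down, z forward; pixel columns grow to the right and rows downward; lengths in m; the calibration is good to about 2 mm. A picture is of the moment at which its call begins. There is no depth.
- manip.sign_off(): hands the job in, once; it reports no verdict.
The state is a dict: "time": time; "joint_positions": joint angles; "joint_velocities": joint speeds; "tau": joint torques, N m; "ee_pos": TCP position; "tcp_rot": TCP orientation; "contact_force": force on the tool from outside, world axes, zero at the start; "torque": the same for the moment, N m; "finger_gap": opening from 0.0 (shut) to 1.0 (fully open).
Only numpy, scipy, OpenCV 4.12 (cv2) and the standard library are available. Lean on these libraries where they do the work, as an engineer would, in place of code of your own. Each camera call takes 0.05 s, during which the arm holds its last target.

## Working session

There is one attempt and no reset: what is moved stays moved. The work goes in short steps, Python scripts to look and compute and a tool call to move; the robot and the scene stay as the last step left them, time stands still between calls to the robot, and variables do not carry over. Pictures are saved under pics/ and viewed, and the job is handed in when it is done.

Besides the shell and the picture viewer there is one more tool, called by a JSON object that holds its "fn" and its "kwargs", one argument or row to a line. apply_moves: Moves the arm, as the interface text tells. Its arguments: {"type":"object","properties":{"plan":{"type":"array","items":{"type":"array"}},"force":{"type":"number"}},"required":["plan"]}

```bash
mkdir -p pics; cat > h.py <<'E'
import numpy as np, cv2
from station import manip
def cam(n,save=None):
    c=manip.read_camera(n)
    for k in("R","t"): c[k]=np.array(c[k],float)
    c["image"]=np.array(c["image"],np.uint8)
    if save: cv2.imwrite("pics/"+save,c["image"])
    return c
def ray(c,u,v,z):
    d=c["R"].T@np.array([(u-c["cx"])/c["fx"],(v-c["cy"])/c["fy"],1]); o=-c["R"].T@c["t"]
    return o+d*(z-o[2])/d[2]
def proj(c,X):
    p=c["R"]@np.array(X)+c["t"]; return c["fx"]*p[0]/p[2]+c["cx"],c["fy"]*p[1]/p[2]+c["cy"]
E
python3 - <<'E'
from h import *
for n in("top","side"):
    c=cam(n,n+"0.png"); print(n,c["fx"],-c["R"].T@c["t"],c["R"].round(2).tolist())
o=manip.get_obs(); print(o)
E
```

```text
top 391.1527712469604 [0.43098446 0.00952728 0.97416863] [[-0.03, -1.0, 0.02], [-1.0, 0.03, -0.05], [0.05, -0.02, -1.0]]
side 369.77414654009357 [ 0.28467776 -0.65938613  0.49540371] [[0.95, -0.3, -0.03], [-0.18, -0.51, -0.84], [0.24, 0.81, -0.54]]
{'time': 0.1, 'joint_positions': array([-1.26603477e+00,  4.23782794e-01,  1.63062888e+00,  1.17497894e-05,
        1.08862028e+00, -1.90322570e-02]), 'joint_velocities': array([ 7.19862754e-04, -1.07767659e-03, -1.62158309e-03,  9.45427536e-05,
       -1.79109906e-04,  4.57064540e-04]), 'tau': array([-2.99738815e-05, -5.58425796e+01, -2.82444316e+01, -1.95263351e-05,
        2.98457395e-03,  2.97151223e-05]), 'ee_pos': array([ 0.19871289, -0.59204659,  0.24160594]), 'tcp_rot': array([-3.09910487e+00, -5.06156863e-01,  3.05579275e-04]), 'contact_force': array([0.15421126, 0.17556733, 0.07413404]), 'torque': array([ 0.03975768, -0.06081642,  0.00968294]), 'finger_gap': 0.9985080256391873}
```

View pics/top0.png

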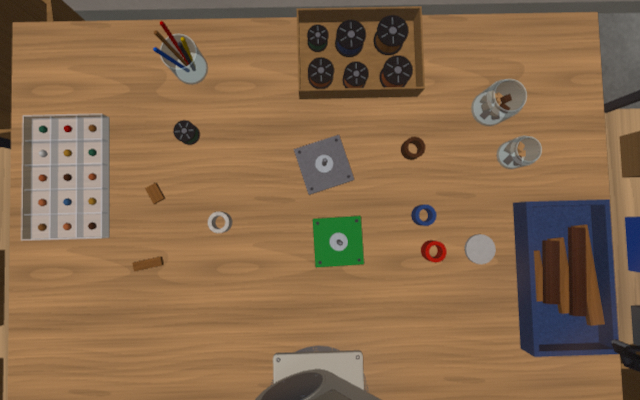

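View pics/side0.png

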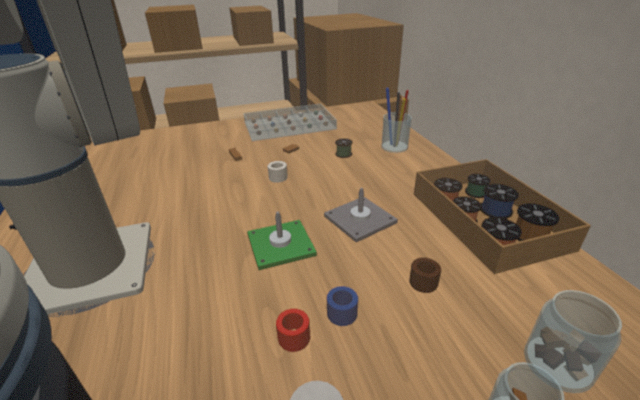

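The top view shows the grey stand at about (324,163), the dark ring at (413,148), the blue weight at (424,215), the red look-alike at (434,251), the green decoy at (339,242) and the white ring at (219,222). The side view agrees.

```bash
cat > meas.py <<'E'
from h import *
import sys
from scipy.optimize import least_squares
def masks(c):
    hsv=cv2.cvtColor(c["image"],cv2.COLOR_BGR2HSV)
    blue=cv2.inRange(hsv,(105,110,50),(130,255,255))
    dark=cv2.inRange(hsv,(0,60,0),(22,255,95))
    return hsv,blue,dark
def blob(m,near):
    n,l,s,ce=cv2.connectedComponentsWithStats(m)
    best=min(range(1,n),key=lambda i:np.hypot(*(ce[i]-near)) if s[i,4]>40 else 1e9)
    return (l==best).astype(np.uint8)*255,s[best],ce[best]
E
python3 - <<'E'
from meas import *
T=cv2.imread("pics/top0.png");S=cv2.imread("pics/side0.png")
cr=lambda im,u,v,r:cv2.resize(im[v-r:v+r,u-r:u+r],(264,264),interpolation=cv2.INTER_CUBIC)
out=np.vstack([np.hstack([cr(T,324,163,36),cr(T,413,148,22),cr(T,424,215,22)]),np.hstack([cr(S,360,212,40),cr(S,425,275,22),cr(S,342,306,22)])])
cv2.imwrite("pics/z0.png",out)
for n,near in(("top",((424,215),(413,148))),("side",((342,306),(425,275)))):
    c=dict(image=cv2.imread(f"pics/{n}0.png")); h,b,d=masks(c)
    for m,q in zip((b,d),near):
        mm,s,ce=blob(m,np.array(q)); print(n,s,ce)
E
```

```text
top [412 205  24  20 260] [423.57307692 214.69615385]
top [401 137  24  23 334] [412.56287425 147.86227545]
side [330 288  27  21 117] [346.93162393 299.42735043]
side [410 258  31  35 848] [424.5259434  274.84080189]
```

View pics/z0.png

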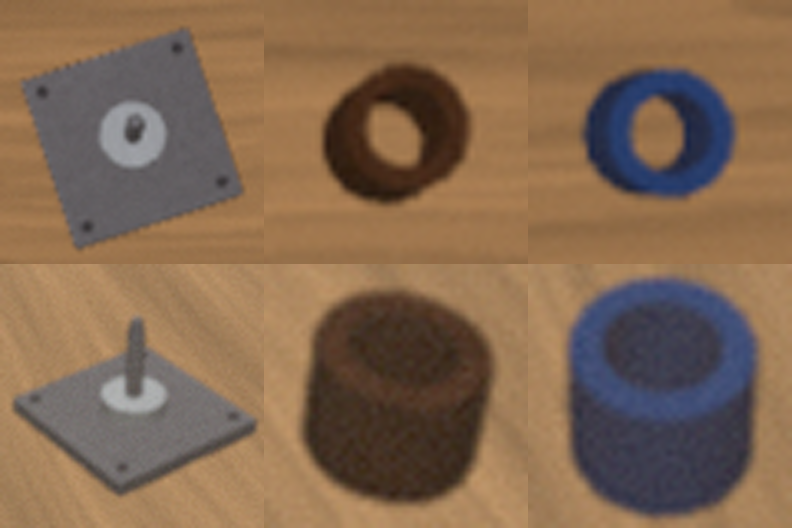

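```bash
python3 - <<'E'
from meas import *
c=cam("top");s=cam("side")
def sil(c,lo,hi,near):
    hsv=cv2.cvtColor(c["image"],cv2.COLOR_BGR2HSV); m=cv2.inRange(hsv,lo,hi)
    m=cv2.morphologyEx(m,cv2.MORPH_OPEN,np.ones((2,2),np.uint8))
    mm,st,ce=blob(m,np.array(near))
    k=max(cv2.findContours(mm,cv2.RETR_EXTERNAL,cv2.CHAIN_APPROX_NONE)[0],key=cv2.contourArea)
    h=cv2.convexHull(k); M=cv2.moments(h); return M["m10"]/M["m00"],M["m01"]/M["m00"],st[:4]
B=((100,60,20),(135,255,255)); D=((0,50,0),(25,255,95))
for nm,r,a,b in(("weight",B,(424,215),(342,306)),("dark",D,(413,148),(425,275))):
    for q,near in((c,a),(s,b)):
        u,v,st=sil(q,*r,near); print(nm,(round(u,1),round(v,1)),st,ray(q,u,v,.02).round(4))
# seat: bright disk in both views
for q,(u0,v0) in((c,(324,163)),(s,(361,212))):
    hsv=cv2.cvtColor(q["image"],cv2.COLOR_BGR2HSV); m=cv2.inRange(hsv,(0,0,135),(180,60,255))
    mm,st,ce=blob(m,np.array((u0,v0)))
    k=max(cv2.findContours(mm,cv2.RETR_EXTERNAL,cv2.CHAIN_APPROX_NONE)[0],key=cv2.contourArea)
    e=cv2.fitEllipse(cv2.convexHull(k)); print("seat",st,e,ray(q,*e[0],.022).round(4))
    g=cv2.inRange(hsv,(0,0,60),(180,45,134)); g=cv2.bitwise_or(g,mm); g=cv2.morphologyEx(g,cv2.MORPH_OPEN,np.ones((3,3),np.uint8))
    mm,st,ce=blob(g,np.array((u0,v0)));h=max(cv2.findContours(mm,0,1)[0],key=cv2.contourArea);M=cv2.moments(cv2.convexHull(h));print(" board",st,ray(q,M["m10"]/M["m00"],M["m01"]/M["m00"],.012).round(4))
E
```

```text
weight (424.5, 215.7) [413 206  24  20] [ 0.4312 -0.2719  0.02  ]
weight (342.9, 299.7) [328 288  31  25] [ 0.4401 -0.2569  0.02  ]
dark (413.5, 149.0) [402 138  24  23] [ 0.5966 -0.2512  0.02  ]
dark (425.6, 275.7) [411 259  31  34] [ 0.5997 -0.2512  0.02  ]
seat [315 155  18  17 205] ((323.734619140625, 163.16795349121094), (16.976001739501953, 17.700679779052734), 89.22175598144531) [ 0.5664 -0.0285  0.022 ]
 board [ 295  136   58   58 2234] [ 0.5653 -0.0283  0.012 ]
seat [350 206  21  12 157] ((359.9053955078125, 210.91351318359375), (11.924972534179688, 19.82146453857422), 91.67927551269531) [ 0.567  -0.0254  0.022 ]
 board [ 325  190   72   51 1732] [ 0.5653 -0.0298  0.012 ]
```

```bash
python3 - <<'E'
from meas import *
c=cam("top");s=cam("side")
for q,n,u,v in((c,"w",423.5,214.6),(s,"w",342.4,306),(c,"d",412.5,148),(s,"d",424.7,275)): print(n,ray(q,u,v,.02).round(4))
o=manip.get_obs();print(o["time"],o["ee_pos"])
E
```

```text
w [ 0.4341 -0.2695  0.02  ]
w [ 0.4346 -0.2692  0.02  ]
d [ 0.599  -0.2489  0.02  ]
d [ 0.5991 -0.2491  0.02  ]
0.3 [ 0.19880449 -0.59234359  0.24204544]
```

{"fn": "apply_moves", "kwargs": {
  "plan": [
    [[35,30,-5],[0,0,0],0],
    [[70,60,-10],[0,0,0],0],
    [[110,94,-15],[0,0,0],0],
    [[150,128,-20],[0,0,0],0],
    [[190,162,-30],[0,0,0],0],
    [[230,196,-40],[0,0,0],0],
    [[270,230,-60],[0,0,0],0],
    [[305,260,-80],[0,0,0],0],
    [[340,290,-100],[0,0,0],0],
    [[370,316,-110],[0,0,0],0]
  ],
  "force": 30
}}

```text
time: 1.3
ee_pos: [0.5628, -0.281, 0.1339]
tcp_rot: [-3.1, -0.506, 0.001]
contact_force: [0.2, -0.8, 0.2]
finger_gap: 1.0
```

{"fn": "apply_moves", "kwargs": {
  "plan": [
    [[10,9,0],[0,0,0],0],
    [[20,18,0],[0,0,0],0],
    [[30,27,-10],[0,0,0],0],
    [[30,27,-25],[0,0,0],0],
    [[30,27,-40],[0,0,0],0],
    [[30,27,-40],[0,0,0],0],
    [[30,27,-40],[0,0,0],0],
    [[30,27,-40],[0,0,0],0],
    [[30,27,-40],[0,0,0],0],
    [[30,27,-40],[0,0,0],0]
  ]
}}

```text
time: 2.3
ee_pos: [0.5922, -0.2558, 0.0957]
tcp_rot: [3.1, 0.506, 0.001]
contact_force: [0.2, -0.2, -0.3]
finger_gap: 1.002
```

```bash
python3 - <<'E'
from meas import *
c=cam("top","t1.png");s=cam("side","s1.png")
o=manip.get_obs();print(o["time"],o["ee_pos"],o["joint_positions"],o["contact_force"])
cv2.imwrite("pics/m1.png",np.hstack([cv2.resize(c["image"][50:250,260:460],(400,400)),cv2.resize(s["image"][150:350,320:520],(400,400))]))
E
```

```text
2.4 [ 0.59208606 -0.25560978  0.09553346] [-4.26004631e-01  6.34790503e-01  1.66328583e+00  3.12234724e-05
  8.42883634e-01  8.21019841e-01] [-0.13828934  0.39636496  0.97154046]
```

View pics/m1.png

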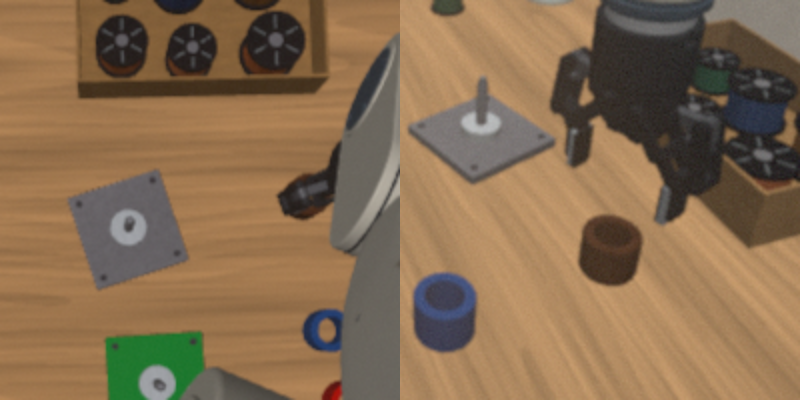

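The gripper hangs above the dark ring. In the side crop the ring is at (610,250), between the fingertips at (577,160) and (668,215). It is about 7 mm short in x and y, so I'll correct that and go down.

{"fn": "apply_moves", "kwargs": {
  "plan": [
    [[4,3,0],[0,0,0],0],
    [[7,6.5,0],[0,0,0],0],
    [[7,6.5,-15],[0,0,0],0],
    [[7,6.5,-30],[0,0,0],0],
    [[7,6.5,-45],[0,0,0],0],
    [[7,6.5,-58],[0,0,0],0],
    [[7,6.5,-68],[0,0,0],0],
    [[7,6.5,-75],[0,0,0],0],
    [[7,6.5,-79],[0,0,0],0],
    [[7,6.5,-79],[0,0,0],0]
  ]
}}

```text
time: 3.4
ee_pos: [0.5987, -0.249, 0.0156]
tcp_rot: [-3.1, -0.506, 0.001]
contact_force: [-0.4, 0.2, 0.0]
finger_gap: 1.0
```

```bash
python3 - <<'E'
from meas import *
s=cam("side","s2.png")
o=manip.get_obs();print(o["time"],o["ee_pos"],o["contact_force"])
cv2.imwrite("pics/m2.png",cv2.resize(s["image"][180:330,340:540],(800,600)))
E
```

```text
3.45 [ 0.59901802 -0.24904606  0.01613386] [-0.08984172 -1.24201586  0.66556723]
```

View pics/m2.png

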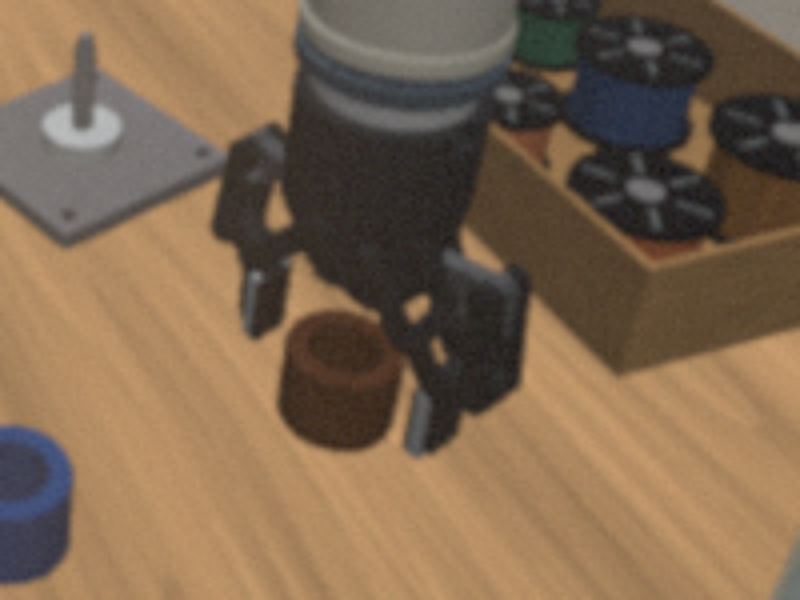

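The fingers straddle the ring evenly: tips at (262,335) and (420,450), ring at (340,380). I'll close.

{"fn": "apply_moves", "kwargs": {
  "plan": [
    [[0,0,0],[0,0,0],0.2],
    [[0,0,0],[0,0,0],0.4],
    [[0,0,0],[0,0,0],0.6],
    [[0,0,0],[0,0,0],0.8],
    [[0,0,0],[0,0,0],1],
    [[0,0,0],[0,0,0],1],
    [[0,0,0],[0,0,0],1],
    [[0,0,0],[0,0,0],1],
    [[0,0,0],[0,0,0],1],
    [[0,0,0],[0,0,0],1]
  ],
  "force": 30
}}

```text
time: 4.45
ee_pos: [0.5994, -0.2491, 0.017]
tcp_rot: [3.1, 0.506, 0.001]
contact_force: [-1.6, -0.1, 6.3]
finger_gap: 0.609
```

{"fn": "apply_moves", "kwargs": {
  "plan": [
    [[0,0,5],[0,0,0],1],
    [[0,0,15],[0,0,0],1],
    [[0,0,30],[0,0,0],1],
    [[0,0,50],[0,0,0],1],
    [[0,0,70],[0,0,0],1],
    [[0,0,85],[0,0,0],1],
    [[0,0,95],[0,0,0],1],
    [[0,0,100],[0,0,0],1],
    [[0,0,100],[0,0,0],1],
    [[0,0,100],[0,0,0],1]
  ]
}}

```text
time: 5.45
ee_pos: [0.5985, -0.2488, 0.1155]
tcp_rot: [-3.1, -0.506, 0.001]
contact_force: [-0.7, 1.2, -0.5]
finger_gap: 0.604
```

```bash
python3 - <<'E'
from meas import *
s=cam("side","s3.png")
o=manip.get_obs();print(o["time"],o["ee_pos"],o["contact_force"],o["finger_gap"])
cv2.imwrite("pics/m3.png",cv2.resize(s["image"][130:310,320:560],(800,600)))
E
```

```text
5.5 [ 0.5984018  -0.24876945  0.11525296] [-0.12889508 -0.04894364 -0.11670808] 0.6073393573419
```

View pics/m3.png

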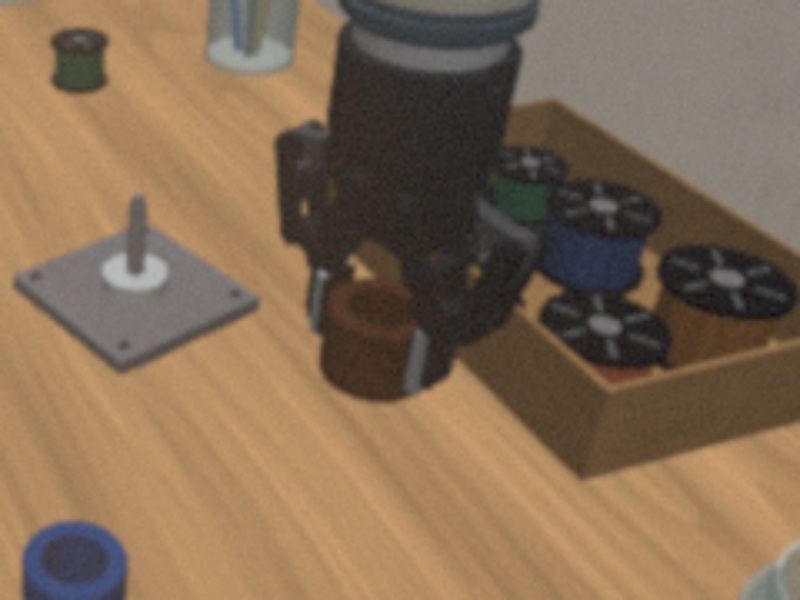

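The ring is held: gap 0.607 is about 52 mm, and it is clear of the table at (375,340) in the crop. Next is the transfer to above the post.

{"fn": "apply_moves", "kwargs": {
  "plan": [
    [[-3,15,8],[0,0,0],1],
    [[-6,40,15],[0,0,0],1],
    [[-10,70,15],[0,0,0],1],
    [[-15,100,15],[0,0,0],1],
    [[-20,130,15],[0,0,0],1],
    [[-24,160,15],[0,0,0],1],
    [[-28,190,15],[0,0,0],1],
    [[-31,210,15],[0,0,0],1],
    [[-33,221,15],[0,0,0],1],
    [[-33,221,15],[0,0,0],1]
  ]
}}

```text
time: 6.5
ee_pos: [0.5653, -0.0264, 0.1311]
tcp_rot: [-3.1, -0.51, 0.001]
contact_force: [0.2, -0.6, -0.4]
finger_gap: 0.608
```

```bash
python3 - <<'E'
from meas import *
s=cam("side","s4.png");c=cam("top","t4.png")
o=manip.get_obs();print(o["time"],o["ee_pos"],o["contact_force"],o["finger_gap"])
cv2.imwrite("pics/m4.png",np.hstack([cv2.resize(s["image"][120:270,280:430],(400,400)),cv2.resize(c["image"][90:240,250:400],(400,400))]))
print(proj(s,o["ee_pos"]),proj(s,[.566,-.028,.084]))
E
```

```text
6.6 [ 0.56599544 -0.02811224  0.1312025 ] [-0.16544305 -0.13679507 -0.3824013 ] 0.607254999283873
(np.float64(361.83650953948603), np.float64(168.56092313087433)) (np.float64(360.9646053308894), np.float64(187.94223335457156))
```

View pics/m4.png

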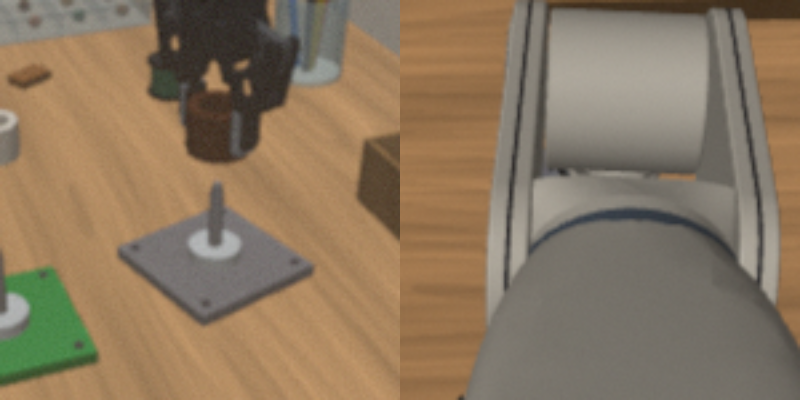

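Side crop: the held ring is centred at about (222,125), right above the post tip (216,185), within 2–3 px. The top view is blocked by the arm. I'll lower to a few mm above the seat.

{"fn": "apply_moves", "kwargs": {
  "plan": [
    [[0,0,-8],[0,0,0],1],
    [[0,0,-18],[0,0,0],1],
    [[0,0,-28],[0,0,0],1],
    [[0,0,-38],[0,0,0],1],
    [[0,0,-48],[0,0,0],1],
    [[0,0,-58],[0,0,0],1],
    [[0,0,-68],[0,0,0],1],
    [[0,0,-76],[0,0,0],1],
    [[0,0,-82],[0,0,0],1],
    [[0,0,-84],[0,0,0],1]
  ]
}}

```text
time: 7.6
ee_pos: [0.5656, -0.028, 0.0464]
tcp_rot: [-3.1, -0.506, 0.001]
contact_force: [0.0, 0.1, -0.9]
finger_gap: 0.608
```

```bash
python3 - <<'E'
from meas import *
s=cam("side","s5.png")
o=manip.get_obs();print(o["time"],o["ee_pos"],o["contact_force"],o["finger_gap"])
cv2.imwrite("pics/m5.png",cv2.resize(s["image"][150:250,310:410],(600,600)))
E
```

```text
7.65 [ 0.56567123 -0.02792865  0.04647729] [-0.18953995  0.13603687 -1.64181876] 0.6105052824507025
```

View pics/m5.png

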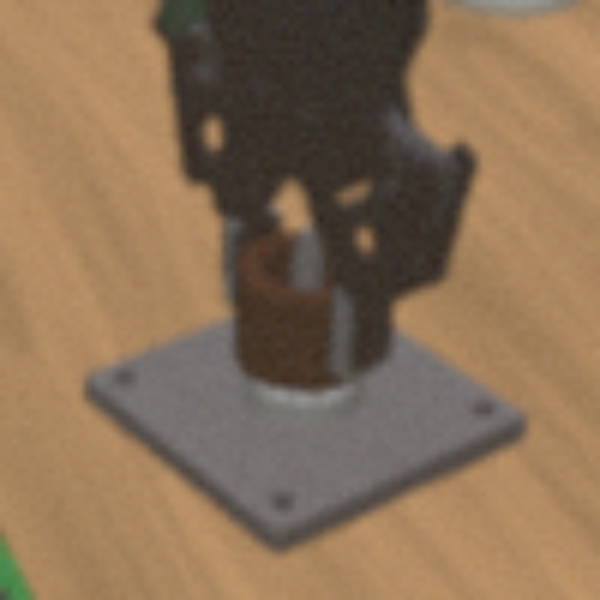

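The ring is on the post, with the post tip seen inside the bore at (305,255), and hovers just above the seat at (302,390). I'll lower it gently to contact.

{"fn": "apply_moves", "kwargs": {
  "plan": [
    [[0,0,-1],[0,0,0],1],
    [[0,0,-2],[0,0,0],1],
    [[0,0,-3],[0,0,0],1],
    [[0,0,-4],[0,0,0],1],
    [[0,0,-4.5],[0,0,0],1],
    [[0,0,-5],[0,0,0],1],
    [[0,0,-5.5],[0,0,0],1],
    [[0,0,-5.5],[0,0,0],1],
    [[0,0,-5.5],[0,0,0],1],
    [[0,0,-5.5],[0,0,0],1]
  ]
}}

```text
time: 8.65
ee_pos: [0.566, -0.028, 0.0416]
tcp_rot: [-3.1, -0.506, -0.0]
contact_force: [-0.3, 1.1, -0.1]
finger_gap: 0.608
```

{"fn": "apply_moves", "kwargs": {
  "plan": [
    [[0,0,-0.5],[0,0,0],1],
    [[0,0,-1],[0,0,0],1],
    [[0,0,-1],[0,0,0],1],
    [[0,0,-1.5],[0,0,0],1],
    [[0,0,-1.5],[0,0,0],1],
    [[0,0,-2],[0,0,0],1],
    [[0,0,-2],[0,0,0],1],
    [[0,0,-2],[0,0,0],1],
    [[0,0,-2],[0,0,0],1],
    [[0,0,-2],[0,0,0],1]
  ]
}}

```text
time: 9.65
ee_pos: [0.566, -0.028, 0.0409]
tcp_rot: [3.1, 0.506, 0.001]
contact_force: [-4.8, 0.3, 15.4]
finger_gap: 0.609
```

Contact at the expected height (15 N up). I'll ease off the load and open.

{"fn": "apply_moves", "kwargs": {
  "plan": [
    [[0,0,0.5],[0,0,0],1],
    [[0,0,1],[0,0,0],1],
    [[0,0,1],[0,0,0],1],
    [[0,0,1],[0,0,0],0.8],
    [[0,0,1],[0,0,0],0.6],
    [[0,0,1],[0,0,0],0.4],
    [[0,0,1],[0,0,0],0.2],
    [[0,0,1],[0,0,0],0],
    [[0,0,1],[0,0,0],0],
    [[0,0,1],[0,0,0],0]
  ]
}}

```text
time: 10.65
ee_pos: [0.5659, -0.028, 0.0404]
tcp_rot: [-3.1, -0.506, 0.0]
contact_force: [0.8, 0.5, 0.1]
finger_gap: 0.999
```

```bash
python3 - <<'E'
from meas import *
s=cam("side","s6.png")
o=manip.get_obs();print(o["time"],o["ee_pos"],o["contact_force"],o["finger_gap"])
cv2.imwrite("pics/m6.png",cv2.resize(s["image"][150:250,310:410],(600,600)))
E
```

```text
10.7 [ 0.56588799 -0.02798298  0.04044664] [ 0.09855828  0.07019517 -0.63895037] 0.9985378394178251
```

View pics/m6.png

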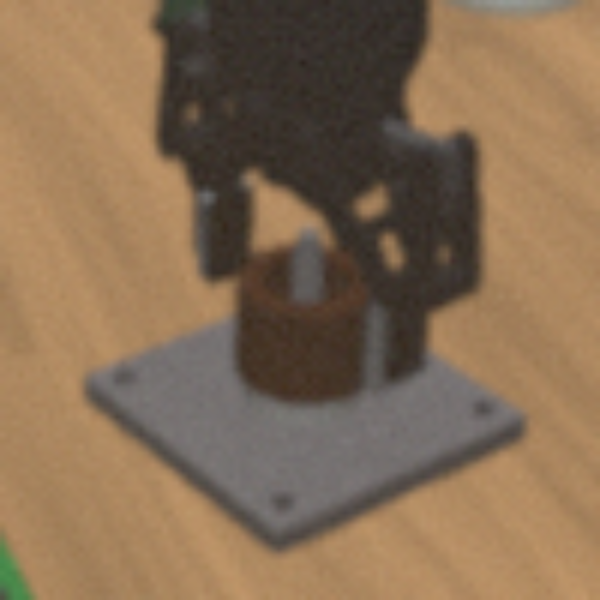

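The ring sits on the seat with the post centred in its bore (post at (308,265), ring at (302,330)), and the fingers are clear. I'll lift and go to the weight.

{"fn": "apply_moves", "kwargs": {
  "plan": [
    [[0,0,10],[0,0,0],0],
    [[0,0,25],[0,0,0],0],
    [[0,0,45],[0,0,0],0],
    [[0,0,65],[0,0,0],0],
    [[0,0,85],[0,0,0],0],
    [[-5,-10,95],[0,0,0],0],
    [[-16,-30,100],[0,0,0],0],
    [[-33,-60,100],[0,0,0],0],
    [[-49,-90,100],[0,0,0],0],
    [[-65,-120,100],[0,0,0],0]
  ]
}}

```text
time: 11.7
ee_pos: [0.4998, -0.1494, 0.1413]
tcp_rot: [3.1, 0.507, 0.001]
contact_force: [0.9, -0.3, -0.2]
finger_gap: 1.001
```

{"fn": "apply_moves", "kwargs": {
  "plan": [
    [[-16,-30,0],[0,0,0],0],
    [[-33,-60,0],[0,0,0],0],
    [[-49,-88,-5],[0,0,0],0],
    [[-60,-110,-15],[0,0,0],0],
    [[-67,-121,-25],[0,0,0],0],
    [[-67,-121,-40],[0,0,0],0],
    [[-67,-121,-45],[0,0,0],0],
    [[-67,-121,-45],[0,0,0],0],
    [[-67,-121,-45],[0,0,0],0],
    [[-67,-121,-45],[0,0,0],0]
  ]
}}

```text
time: 12.7
ee_pos: [0.4345, -0.2688, 0.0961]
tcp_rot: [3.1, 0.508, 0.001]
contact_force: [-0.5, -0.6, -0.2]
finger_gap: 1.002
```

```bash
python3 - <<'E'
from meas import *
s=cam("side","s7.png");c=cam("top","t7.png")
o=manip.get_obs();print(o["time"],o["ee_pos"],o["contact_force"],o["finger_gap"])
cv2.imwrite("pics/m7.png",np.hstack([cv2.resize(s["image"][150:350,230:430],(400,400)),cv2.resize(c["image"][90:290,270:470],(400,400))]))
E
```

```text
12.8 [ 0.4344077  -0.26888689  0.09613301] [-0.74731546 -0.01045299 -0.85016248] 0.998668624608018
```

View pics/m7.png

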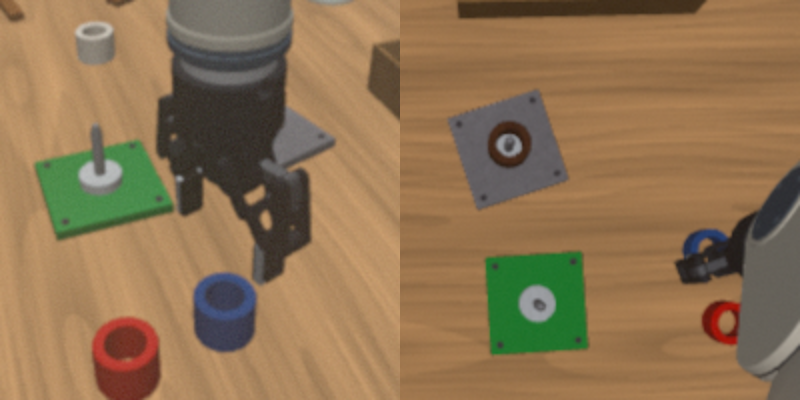

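The top crop shows the dark ring centred on the grey stand at (510,144). The gripper is above the blue weight, at (225,310) in the side crop, and clear of the red one. I'll descend and grip.

{"fn": "apply_moves", "kwargs": {
  "plan": [
    [[0,0,-12],[0,0,0],0],
    [[0,0,-25],[0,0,0],0],
    [[0,0,-38],[0,0,0],0],
    [[0,0,-50],[0,0,0],0],
    [[0,0,-60],[0,0,0],0],
    [[0,0,-69],[0,0,0],0],
    [[0,0,-75],[0,0,0],0],
    [[0,0,-78],[0,0,0],0],
    [[0,0,-78],[0,0,0],0],
    [[0,0,-78],[0,0,0],0]
  ]
}}

```text
time: 13.8
ee_pos: [0.4341, -0.2691, 0.0179]
tcp_rot: [3.1, 0.506, 0.001]
contact_force: [-0.2, 0.3, 0.2]
finger_gap: 1.001
```

```bash
python3 - <<'E'
from meas import *
s=cam("side","s8.png")
o=manip.get_obs();print(o["time"],o["ee_pos"],o["contact_force"],o["finger_gap"])
cv2.imwrite("pics/m8.png",cv2.resize(s["image"][230:350,270:420],(750,600)))
E
```

```text
13.85 [ 0.43419791 -0.26916396  0.01798417] [-0.20074561 -0.16573463  0.96669536] 0.9971531773407206
```

View pics/m8.png

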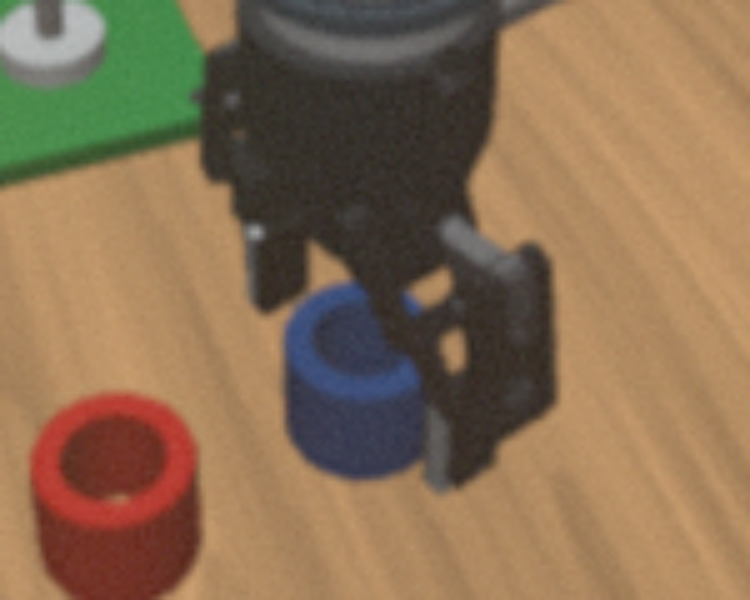

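The fingers straddle the blue weight at (360,385), and the red one at (115,490) is well clear. I'll close and lift.

{"fn": "apply_moves", "kwargs": {
  "plan": [
    [[0,0,0],[0,0,0],0.2],
    [[0,0,0],[0,0,0],0.4],
    [[0,0,0],[0,0,0],0.6],
    [[0,0,0],[0,0,0],0.8],
    [[0,0,0],[0,0,0],1],
    [[0,0,0],[0,0,0],1],
    [[0,0,0],[0,0,0],1],
    [[0,0,0],[0,0,0],1],
    [[0,0,0],[0,0,0],1],
    [[0,0,0],[0,0,0],1]
  ],
  "force": 80
}}

```text
time: 14.85
ee_pos: [0.4339, -0.2689, 0.0184]
tcp_rot: [3.1, 0.507, 0.0]
contact_force: [-1.6, 2.0, 9.7]
finger_gap: 0.583
```

{"fn": "apply_moves", "kwargs": {
  "plan": [
    [[0,0,3],[0,0,0],1],
    [[0,0,10],[0,0,0],1],
    [[0,0,25],[0,0,0],1],
    [[0,0,45],[0,0,0],1],
    [[0,0,65],[0,0,0],1],
    [[0,0,85],[0,0,0],1],
    [[0,0,105],[0,0,0],1],
    [[0,0,120],[0,0,0],1],
    [[0,0,128],[0,0,0],1],
    [[0,0,130],[0,0,0],1]
  ]
}}

```text
time: 15.85
ee_pos: [0.4343, -0.2692, 0.149]
tcp_rot: [3.099, 0.506, 0.002]
contact_force: [-0.0, -1.1, -2.9]
finger_gap: 0.581
```

```bash
python3 - <<'E'
from meas import *
s=cam("side","s9.png")
o=manip.get_obs();print(o["time"],o["ee_pos"],o["contact_force"],o["finger_gap"])
cv2.imwrite("pics/m9.png",cv2.resize(s["image"][150:300,250:450],(800,600)))
E
```

```text
15.9 [ 0.43408876 -0.26908316  0.14847868] [-0.79496553 -0.40404029 -3.27475932] 0.5852127015950758
```

View pics/m9.png

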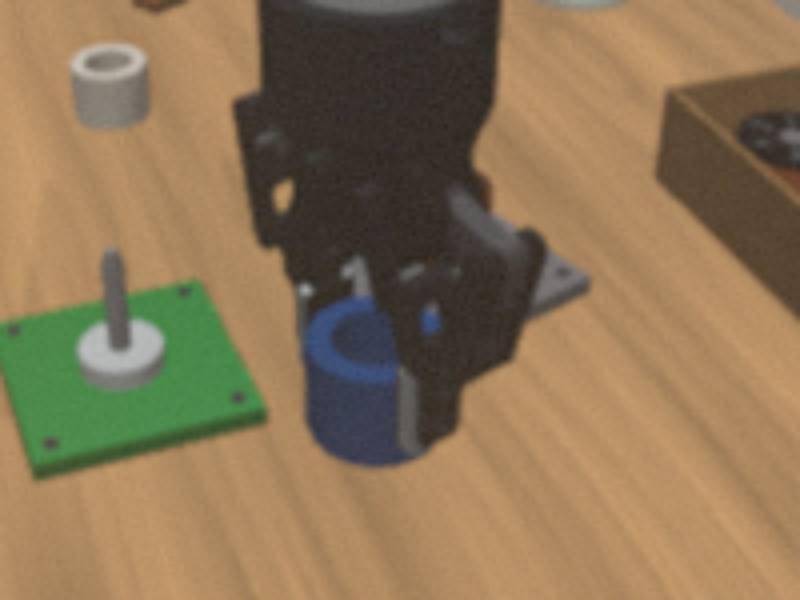

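The weight is held (z force −3.3 N, about its own weight). I'll transfer it to above the stand.

{"fn": "apply_moves", "kwargs": {
  "plan": [
    [[6,10,0],[0,0,0],1],
    [[19,35,0],[0,0,0],1],
    [[36,65,0],[0,0,0],1],
    [[52,95,0],[0,0,0],1],
    [[68,125,0],[0,0,0],1],
    [[85,155,0],[0,0,0],1],
    [[101,185,0],[0,0,0],1],
    [[117,214,0],[0,0,0],1],
    [[128,234,0],[0,0,0],1],
    [[132,241,0],[0,0,0],1]
  ]
}}

```text
time: 16.9
ee_pos: [0.5663, -0.0253, 0.1465]
tcp_rot: [-3.099, -0.51, 0.002]
contact_force: [0.1, 0.2, -3.3]
finger_gap: 0.581
```

{"fn": "apply_moves", "kwargs": {
  "plan": [
    [[0,0,0],[0,0,0],1],
    [[0,0,0],[0,0,0],1],
    [[0,0,-5],[0,0,0],1],
    [[0,0,-10],[0,0,0],1],
    [[0,0,-15],[0,0,0],1],
    [[0,0,-20],[0,0,0],1],
    [[0,0,-25],[0,0,0],1],
    [[0,0,-30],[0,0,0],1],
    [[0,0,-30],[0,0,0],1],
    [[0,0,-30],[0,0,0],1]
  ]
}}

```text
time: 17.9
ee_pos: [0.5659, -0.0279, 0.1175]
tcp_rot: [-3.1, -0.506, 0.0]
contact_force: [0.4, -0.1, -3.0]
finger_gap: 0.586
```

```bash
python3 - <<'E'
from meas import *
s=cam("side","s10.png")
o=manip.get_obs();print(o["time"],o["ee_pos"],o["contact_force"],o["finger_gap"])
cv2.imwrite("pics/m10.png",cv2.resize(s["image"][140:260,300:420],(600,600)))
E
```

```text
17.95 [ 0.56606355 -0.02797173  0.11768767] [-0.03653143 -0.8439496  -2.93625638] 0.5809415484588561
```

View pics/m10.png

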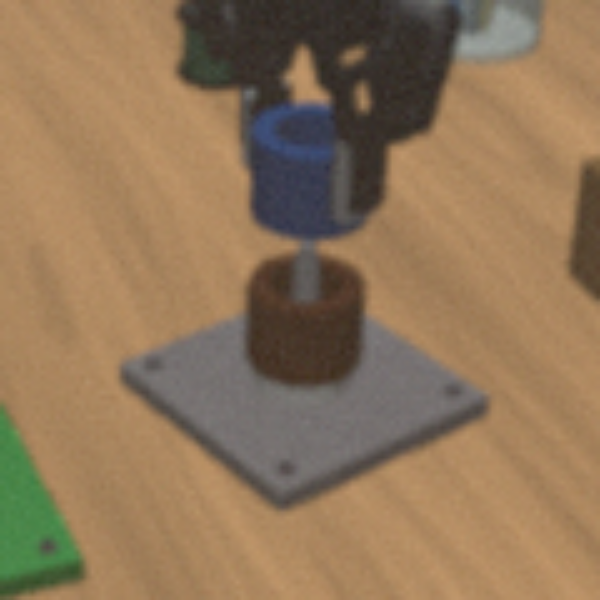

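The weight at (308,170) is lined up over the ring at (305,320) and the post. I'll lower it.

{"fn": "apply_moves", "kwargs": {
  "plan": [
    [[0,0,-5],[0,0,0],1],
    [[0,0,-10],[0,0,0],1],
    [[0,0,-15],[0,0,0],1],
    [[0,0,-20],[0,0,0],1],
    [[0,0,-24],[0,0,0],1],
    [[0,0,-27],[0,0,0],1],
    [[0,0,-30],[0,0,0],1],
    [[0,0,-32],[0,0,0],1],
    [[0,0,-33],[0,0,0],1],
    [[0,0,-33],[0,0,0],1]
  ]
}}

```text
time: 18.95
ee_pos: [0.5659, -0.028, 0.0845]
tcp_rot: [-3.1, -0.506, 0.0]
contact_force: [0.2, 0.1, -3.6]
finger_gap: 0.577
```

{"fn": "apply_moves", "kwargs": {
  "plan": [
    [[0,0,-0.5],[0,0,0],1],
    [[0,0,-1],[0,0,0],1],
    [[0,0,-1],[0,0,0],1],
    [[0,0,-1.5],[0,0,0],1],
    [[0,0,-1.5],[0,0,0],1],
    [[0,0,-2],[0,0,0],1],
    [[0,0,-2],[0,0,0],1],
    [[0,0,-2],[0,0,0],1],
    [[0,0,-2],[0,0,0],1],
    [[0,0,-2],[0,0,0],1]
  ]
}}

```text
time: 19.95
ee_pos: [0.566, -0.028, 0.0826]
tcp_rot: [-3.101, -0.506, -0.0]
contact_force: [-0.5, -1.3, -4.4]
finger_gap: 0.584
```

{"fn": "apply_moves", "kwargs": {
  "plan": [
    [[0,0,-0.3],[0,0,0],1],
    [[0,0,-0.6],[0,0,0],1],
    [[0,0,-0.6],[0,0,0],1],
    [[0,0,-0.9],[0,0,0],1],
    [[0,0,-0.9],[0,0,0],1],
    [[0,0,-1.2],[0,0,0],1],
    [[0,0,-1.2],[0,0,0],1],
    [[0,0,-1.2],[0,0,0],1],
    [[0,0,-1.2],[0,0,0],1],
    [[0,0,-1.2],[0,0,0],1]
  ]
}}

```text
time: 20.95
ee_pos: [0.5661, -0.028, 0.0825]
tcp_rot: [3.1, 0.506, 0.001]
contact_force: [-4.1, 0.3, 11.4]
finger_gap: 0.583
```

Contact. I'll ease off and release.

{"fn": "apply_moves", "kwargs": {
  "plan": [
    [[0,0,0.4],[0,0,0],1],
    [[0,0,0.7],[0,0,0],1],
    [[0,0,0.7],[0,0,0],1],
    [[0,0,0.7],[0,0,0],0.8],
    [[0,0,0.7],[0,0,0],0.6],
    [[0,0,0.7],[0,0,0],0.4],
    [[0,0,0.7],[0,0,0],0.2],
    [[0,0,0.7],[0,0,0],0],
    [[0,0,0.7],[0,0,0],0],
    [[0,0,0.7],[0,0,0],0]
  ]
}}

```text
time: 21.95
ee_pos: [0.566, -0.028, 0.082]
tcp_rot: [3.1, 0.506, 0.0]
contact_force: [0.1, -0.1, -0.1]
finger_gap: 1.004
```

```bash
python3 - <<'E'
from meas import *
s=cam("side","s11.png")
o=manip.get_obs();print(o["time"],o["ee_pos"],o["contact_force"],o["finger_gap"])
cv2.imwrite("pics/m11.png",cv2.resize(s["image"][140:260,300:420],(600,600)))
E
```

```text
22.0 [ 0.5659871  -0.02801141  0.08206613] [-0.26927297 -0.28416374 -0.63259784] 1.0000352852801246
```

View pics/m11.png

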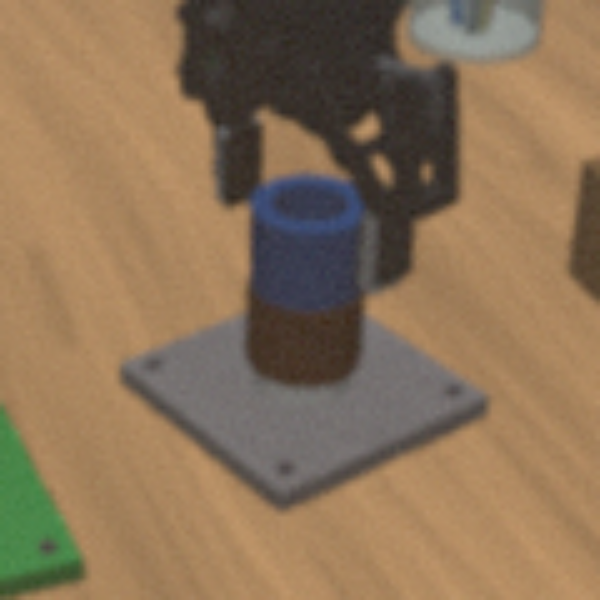

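The weight sits flat on the ring: blue at (307,245), ring at (304,340). The fingers are open and clear, so I'll retreat.

{"fn": "apply_moves", "kwargs": {
  "plan": [
    [[0,0,5],[0,0,0],0],
    [[0,0,15],[0,0,0],0],
    [[0,0,30],[0,0,0],0],
    [[0,0,50],[0,0,0],0],
    [[0,0,70],[0,0,0],0],
    [[0,0,90],[0,0,0],0],
    [[0,-10,110],[0,0,0],0],
    [[0,-35,120],[0,0,0],0],
    [[0,-65,120],[0,0,0],0],
    [[0,-95,120],[0,0,0],0]
  ]
}}

```text
time: 23.0
ee_pos: [0.5664, -0.1239, 0.2044]
tcp_rot: [3.099, 0.508, 0.004]
contact_force: [-0.5, -0.0, 0.0]
finger_gap: 0.999
```

{"fn": "apply_moves", "kwargs": {
  "plan": [
    [[-10,-30,0],[0,0,0],0],
    [[-20,-60,0],[0,0,0],0],
    [[-30,-90,0],[0,0,0],0],
    [[-40,-120,0],[0,0,0],0],
    [[-50,-140,0],[0,0,0],0],
    [[-50,-150,0],[0,0,0],0],
    [[-50,-150,0],[0,0,0],0],
    [[-50,-150,0],[0,0,0],0],
    [[-50,-150,0],[0,0,0],0],
    [[-50,-150,0],[0,0,0],0]
  ]
}}

```text
time: 24.0
ee_pos: [0.5163, -0.272, 0.2022]
tcp_rot: [-3.1, -0.508, -0.0]
contact_force: [-0.4, -0.1, 0.1]
finger_gap: 1.002
```

```bash
python3 - <<'E'
from meas import *
s=cam("side","s12.png");c=cam("top","t12.png")
o=manip.get_obs();print(o["time"],o["ee_pos"],o["contact_force"])
cv2.imwrite("pics/m12.png",np.hstack([cv2.resize(s["image"][140:260,300:420],(400,400)),cv2.resize(c["image"][80:260,190:370],(400,400))]))
E
```

```text
24.1 [ 0.51620296 -0.27225442  0.20207959] [-0.99584131 -0.32376567  0.14776575]
```

View pics/m12.png

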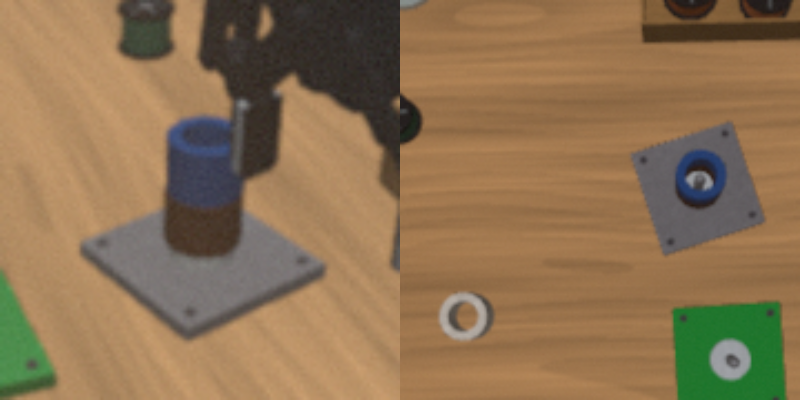

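The weight is stacked upright on the dark ring on the grey stand, with the post visible in the bore (top crop (700,182)). The white ring is untouched at (465,316), and the gripper is away (it only overlaps the stack in the side view). I'll hand in.

```bash
python3 -c "
from station import manip
print(manip.sign_off())"
```

```text
the job is handed in; nothing more can be done
None
```

I lowered the dark walnut ring over the grey stand's post onto the seat, then lowered the blue weight over the same post onto the ring. I handed the job in at about 24 s of robot time.

- **Seating:** Both parts touched down at the expected heights, with about 15 N upward for the ring and 11 N for the weight. I eased the load off before opening the fingers each time.
- **Final pictures:** The top view shows the stack centred on the post. In the side view it stands upright with no visible gap, and the gripper is well clear. The white ring is where it was. The red weight was never gripped, and I saw nothing touch it in the pictures.
- **Disagreements:** My first mask in the top view was off by one pixel (about 2.4 mm). I corrected it, and both cameras then agreed within 1 mm on the ring and the weight. The first approach stopped about 7 mm short, which I fixed before gripping. No checks failed at the end.

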